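Put the doming stakes back in their tray

ROBOT

A 7-joint arm with a two-finger parallel gripper is mounted at the origin on the work surface. World frame = base frame: x ahead of the robot, y to its left, z up, the work surface at z = 0. Lengths are in m, angles in degrees, forces in N, time in s.
With the tool pointing down it reaches from about 0.4 to 0.85 m from the base axis. Payload 4.4 kg.
Tool frame: the origin (TCP) lies midway between the tips of the shut fingers; the grasp point (between the pads) lies 19 mm behind it (r.hold_point_z is the distance from the TCP to the grasp point, in m); z points along the fingers, y is the line along which they close (so a half turn about z gives the same grasp; the last joint's range is limited). The gripper opens to 94 mm and grips with 3 to 60 N. Pads are 16 mm wide; open, the fingers measure 119 mm over their backs; the gripper's body (75 mm by 177 mm) begins 78 mm behind the grasp point.
Start: joints at [-77.452, 36.005, 2.206, 86.941, -1.547, 57.084, -1.146], TCP at [0.183, 0.624, 0.205] pointing down, gripper open.
Joint ranges: [-175.42, 175.42], [-21.48, 121.26], [-71.46, 75.88], [10.55, 141.38], [-63.04, 243.04], [13.31, 113.54], [-168.57, 168.57]. Speed limits (degrees/s): [147.25, 147.25, 180, 180, 180, 180, 180].

INTERFACE

Orientations are given as a 3x3 rotation matrix whose columns are the frame's x, y, z axes.
In Python, from cell import r gives the robot as it stands.
- The arm moves only by the tool drive_tool, never from a script. Its argument "deltas" is a list of rows, each a list of 7 numbers: the shift along the tool's x, y, z in mm, then the turn, a rotation vector about the tool's x, y, z in degrees, then the closure in counts, from 0 (fully open) to 255 (shut). In form: [[tx, ty, tz, wx, wy, wz, fingers], ...]. A call has 1 to 20 rows; each row shifts and turns the commanded pose from where the row before left it, along the tool's axes as they then stand; what a row does not reach is not made up. A row lasts 1/8 s, in which the tool goes at most 62.5 mm and 10.7 degrees, less where a joint would pass 70% of its speed; a pose out of reach is approached as far as the arm can. A call with a gripper value outside its range is refused whole. The fingers move at their own pace and stop on an object; "newtons" is the grip in N (left out, the last holds). Time passes only in rows, so rows that do not move let the fingers close. It gives the time, the measured TCP pose, the force, the opening and the grip force at its end, in the units of the state.
- r.get_obs(): the state, without advancing time (a new reading comes with each control period).
- r.grab_frame(name): name is "side" or "top"; returns a dict with "pixels" (400x640x3 uint8, red, green, blue), "fx", "fy", "cx", "cy" (pixels), "T" (4x4, takes a point from camera to world coordinates). Camera axes: x right, y up, looking along -z (the intrinsics and any distortion apply to the point x, -y, -z); pixel columns grow to the right and rows downward; lengths in m; the calibration is good to about 2 mm. A picture is of the moment at which its call begins. There is no depth.
- r.close_job(): hands the job in; it is judged then, once.
The state is a dict: "clock": time; "joint_pos": joint angles; "qvel": joint speeds; "joint_torque": joint torques, N m; "eef_pos": TCP position; "tool_rot": TCP orientation; "force": force on the tool from outside, world axes, zero at the start; "ft_torque": the same for the moment, N m; "finger_gap": finger opening in m; "grip_force": force on a finger pad.
Only numpy, scipy, OpenCV 4.12 (cv2) and the standard library are available. Lean on these libraries where they do the work, as an engineer would, in place of code of your own. Each camera call takes 0.05 s, during which the arm holds its last target. There are 200 camera calls.

TASK

Put the four round, dome-topped steel stakes back in the wooden tray, each standing upright on the tray floor inside the ring of its own size: the smallest stake in the smallest ring, and so on up to the largest in the largest. Leave the two square-headed stakes standing where they are, and do not knock any stake over.

Things in the scene. Friction and masses are not known exactly. Their poses are not given: they have to be found in the camera images.
- dome_a: The smallest of four round, dome-topped steel stakes, loose, standing on the bench, spool-shaped: foot and head both 22 mm across, 56 mm tall in all. Foot 0 to 14 mm high, narrower waist (14 mm across) up to 28 mm, straight-sided round head from 28 to 48 mm (the place to grip), shallow dome above. About 140 g. Origin: centre of the underside; z up the stake.
- dome_b: The second smallest of four round, dome-topped steel stakes, loose, standing on the bench, spool-shaped: foot and head both 30 mm across, 56 mm tall in all. Foot 0 to 14 mm high, narrower waist (20 mm across) up to 28 mm, straight-sided round head from 28 to 48 mm (the place to grip), shallow dome above. About 260 g. Origin: centre of the underside; z up the stake.
- dome_c: The second largest of four round, dome-topped steel stakes, loose, standing on the bench, spool-shaped: foot and head both 38 mm across, 56 mm tall in all. Foot 0 to 14 mm high, narrower waist (25 mm across) up to 28 mm, straight-sided round head from 28 to 48 mm (the place to grip), shallow dome above. About 420 g. Origin: centre of the underside; z up the stake.
- dome_d: The largest of four round, dome-topped steel stakes, loose, standing on the bench, spool-shaped: foot and head both 46 mm across, 56 mm tall in all. Foot 0 to 14 mm high, narrower waist (30 mm across) up to 28 mm, straight-sided round head from 28 to 48 mm (the place to grip), shallow dome above. About 620 g. Origin: centre of the underside; z up the stake.
- collar_a: The smallest of four pale-wood rings fixed 86 mm apart, 2 x 2, in a fixed 190 mm square darker wooden tray (rim 18 mm over the bench): bore 38 mm, outside 48 mm, 12 mm high, for the 22 mm round stake, whose foot stands on the tray floor inside it. Which ring is in which corner varies. Origin: centre of its underside, on the tray floor, 6 mm over the bench; z up.
- collar_b: The second smallest of four pale-wood rings fixed 86 mm apart, 2 x 2, in a fixed 190 mm square darker wooden tray (rim 18 mm over the bench): bore 46 mm, outside 56 mm, 12 mm high, for the 30 mm round stake, whose foot stands on the tray floor inside it. Which ring is in which corner varies. Origin: centre of its underside, on the tray floor, 6 mm over the bench; z up.
- collar_c: The second largest of four pale-wood rings fixed 86 mm apart, 2 x 2, in a fixed 190 mm square darker wooden tray (rim 18 mm over the bench): bore 54 mm, outside 64 mm, 12 mm high, for the 38 mm round stake, whose foot stands on the tray floor inside it. Which ring is in which corner varies. Origin: centre of its underside, on the tray floor, 6 mm over the bench; z up.
- collar_d: The largest of four pale-wood rings fixed 86 mm apart, 2 x 2, in a fixed 190 mm square darker wooden tray (rim 18 mm over the bench): bore 62 mm, outside 72 mm, 12 mm high, for the 46 mm round stake, whose foot stands on the tray floor inside it. Which ring is in which corner varies. Origin: centre of its underside, on the tray floor, 6 mm over the bench; z up.
- square_a: A look-alike that does not belong in the tray: a steel stake of the same spool form and the same 56 mm height, but with a square flat-topped head and a square foot, 26 mm on a side. Stands loose on the bench among the round ones. Origin: centre of the underside; z up.
- square_b: A look-alike that does not belong in the tray: a steel stake of the same spool form and the same 56 mm height, but with a square flat-topped head and a square foot, 38 mm on a side. Stands loose on the bench among the round ones. Origin: centre of the underside; z up.
Mind the look-alikes: they are no part of the job. What is shaped like the dome_d but green is not meant.

How it is judged (in metres and radians):
At the end, for the whole second after the job is handed in: Each round stake stands upright (within 7 degrees) inside the ring of its size, within 11 mm of the ring's centre and its foot on the tray floor (less than 5 mm above it), at rest; both square-headed stakes stand upright within 25 mm of where they began (horizontal distance between dome_a and collar_a below 0.011 m and z of dome_a in the frame of collar_a below 0.005 m and angle between each of dome_a, dome_b, dome_c, dome_d, square_a, square_b's own z axis and vertical below 0.12 rad and linear speed of each of dome_a, dome_b, dome_c, dome_d, square_a, square_b below 0.02 m/s and horizontal distance between dome_b and collar_b below 0.011 m and z of dome_b in the frame of collar_b below 0.005 m and horizontal distance between dome_c and collar_c below 0.011 m and z of dome_c in the frame of collar_c below 0.005 m and horizontal distance between dome_d and collar_d below 0.011 m and z of dome_d in the frame of collar_d below 0.005 m and distance of each of square_a, square_b from where it was at the start of the episode below 0.025 m); the robot touches nothing.
It fails at once if a stake is knocked over (angle between any of dome_a, dome_b, dome_c, dome_d, square_a, square_b's own z axis and vertical above 0.8 rad).
It fails at once if a square-headed stake is moved from its place (more than 25 mm) (distance of any of square_a, square_b from where it was at the start of the episode above 0.025 m).
It also fails if it takes over 109 s, if anything falls off the work surface, if the arm or the gripper's body presses on something with over 40 N, if the wrist force passes 120 N, or if a joint passes its speed limit or range.

## Working session

There is one attempt and no reset: what is moved stays moved. The work goes in short steps, Python scripts to look and compute and a tool call to move; the robot and the scene stay as the last step left them, time stands still between calls to the robot, and variables do not carry over. Pictures are saved under pics/ and viewed, at most 14 in all, crops included, and the job is handed in when it is done.

Besides the shell and the picture viewer there is one more tool, called after "Request:" by a JSON object that holds its "method" and its "body", one argument or row to a line. drive_tool: Moves the arm, as the interface text tells. Its arguments: {"type":"object","properties":{"deltas":{"type":"array","items":{"type":"array","items":{"type":"number"}}},"newtons":{"type":"number"}},"required":["deltas"]}

```bash
mkdir -p pics; python3 - <<'E'
from cell import r
import cv2,numpy as np
for n in("top","side"):
    f=r.grab_frame(n); cv2.imwrite(f"pics/{n}0.png",f["pixels"][:,:,::-1]); print(n,{k:(np.round(v,4).tolist() if k=="T" else v) for k,v in f.items() if k!="pixels"})
o=r.get_obs();print(o["clock"],o["eef_pos"],np.round(o["tool_rot"],3).tolist(),o["finger_gap"],r.hold_point_z)
E
```

```text
top {'fx': 488.81797387283603, 'fy': 488.81797387283603, 'cx': 323.9698152863417, 'cy': 197.8449025525456, 'T': [[0.04, 0.9752, -0.2177, 0.3607], [-0.9992, 0.0403, -0.003, -0.0309], [0.0059, 0.2177, 0.976, 1.0], [0.0, 0.0, 0.0, 1.0]]}
side {'fx': 401.4803346625654, 'fy': 401.4803346625654, 'cx': 315.1339937382498, 'cy': 201.3234219468402, 'T': [[0.7774, 0.3412, -0.5284, 0.1321], [-0.629, 0.416, -0.6568, -0.5466], [-0.0043, 0.843, 0.538, 0.4867], [0.0, 0.0, 0.0, 1.0]]}
0.1 [0.18244445 0.62326347 0.20465993] [[-0.96, 0.281, -0.0], [0.281, 0.96, -0.002], [-0.0, -0.002, -1.0]] 0.09413913715774044 0.0188
```

View pics/top0.png

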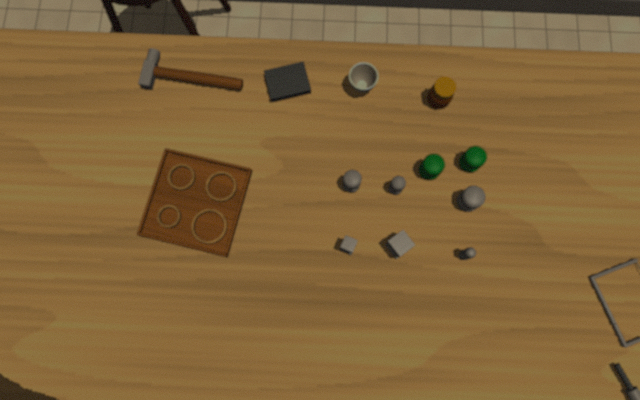

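View pics/side0.png

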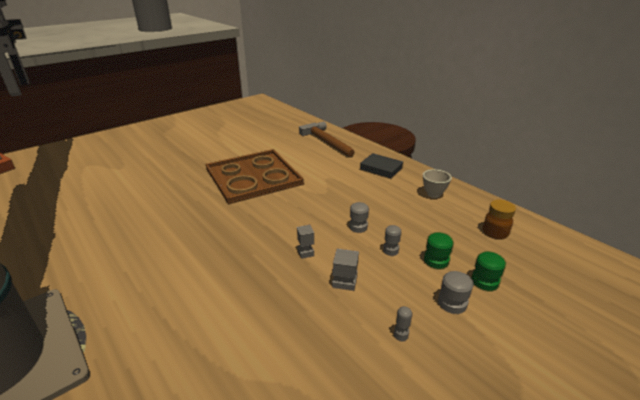

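The top view shows the round grey stakes at about (352,180), (398,184), (472,198) and (468,253). Two things could be mistaken for them: the square-headed stakes at (348,245) and (400,243), and the green look-alikes at (432,166) and (475,158). The rings are at (168,216), (181,177), (221,185) and (209,226).

Next I'll take a close crop to check the choice and fit the positions from both views.

```bash
cat > h.py <<'E'
import cv2,numpy as np
from scipy.optimize import minimize,least_squares
def proj(f,P):
    P=np.atleast_2d(P); T=f["T"]; q=(P-T[:3,3])@T[:3,:3]
    return np.c_[f["cx"]+f["fx"]*q[:,0]/-q[:,2], f["cy"]-f["fy"]*q[:,1]/-q[:,2]]
def ray(f,uv):
    d=f["T"][:3,:3]@np.array([(uv[0]-f["cx"])/f["fx"],-(uv[1]-f["cy"])/f["fy"],-1]); return f["T"][:3,3],d/np.linalg.norm(d)
def tri(pairs):
    A=np.zeros((3,3));b=np.zeros(3)
    for f,uv in pairs:
        c,d=ray(f,uv);M=np.eye(3)-np.outer(d,d);A+=M;b+=M@c
    X=np.linalg.solve(A,b); return X,[np.linalg.norm(proj(f,X)[0]-uv) for f,uv in pairs]
def atz(f,uv,z):
    c,d=ray(f,uv); return c+d*(z-c[2])/d[2]
t=np.linspace(0,2*np.pi,40,endpoint=False); ci=np.c_[np.cos(t),np.sin(t)]
def model(f,x,y,z0,R,W,shape,S=4):
    m=np.zeros((shape[0]*S,shape[1]*S),np.uint8)
    for r1,a,r2,b in((R,0,R,.014),(W,.014,W,.028),(R,.028,R,.048),(R,.048,R*.45,.056)):
        P=np.r_[np.c_[x+r1*ci[:,0],y+r1*ci[:,1],0*t+z0+a],np.c_[x+r2*ci[:,0],y+r2*ci[:,1],0*t+z0+b]]
        h=cv2.convexHull(((proj(f,P)+.5)*S*16-8).astype(np.int32)); cv2.fillConvexPoly(m,h,255,cv2.LINE_AA,4)
    return cv2.resize(m,(shape[1],shape[0]),interpolation=cv2.INTER_AREA)/255.
def grey(f):
    p=f["pixels"].astype(float); s=(p.max(2)-p.min(2))/(p.max(2)+1)
    return np.clip((0.33-s)/0.2+.5,0,1)
E
python3 - <<'E'
from cell import r
from h import *
F={n:r.grab_frame(n) for n in("top","side")}
G={n:grey(F[n]) for n in F}
t0=F["top"]["pixels"][130:275,320:500]; s0=F["side"]["pixels"][190:345,285:515]
im=np.vstack([cv2.resize(t0,(640,516//2*2-220),interpolation=2),cv2.resize(s0,(444,300))[:, :] if 0 else cv2.copyMakeBorder(cv2.resize(s0,(444,300)),0,0,0,196,0)])
cv2.imwrite("pics/crop.png",im[:,:,::-1])
g=np.vstack([cv2.resize(G["top"][130:275,130:500],(740,290)),cv2.resize(G["side"][140:345,195:515],(740,300)) ])
cv2.imwrite("pics/grey.png",(g*255).astype(np.uint8))
pts={'a':((468,253),(403,322),.011,.007),'b':((398,184),(393,239),.015,.010),'c':((352,180),(359,216),.019,.0125),'d':((472,198),(456,290),.023,.015)}
for k,(u,v,R,W) in pts.items():
    X,e=tri([(F["top"],u),(F["side"],v)]); print(k,'tri',X.round(3),np.round(e,1))
    def cost(p,z=None):
        c=0
        for n,uv in(("top",u),("side",v)):
            m=model(F[n],p[0],p[1],p[2] if z is None else z,R,W,(400,640))
            sl=np.s_[max(uv[1]-32,0):uv[1]+32,uv[0]-26:uv[0]+26]
            # restrict to connected neighbourhood
            c+=((m[sl]-G[n][sl])**2).sum()
        return c
    for z in(None,0.):
        q=minimize(cost,[X[0],X[1],0.] if z is None else X[:2],args=(z,),method="Nelder-Mead",options=dict(initial_simplex=None,xatol=1e-4,fatol=.05,maxiter=90))
        print('  fit',z,q.x.round(4),round(q.fun,1))
for n,(u,v) in {'sqa':((348,243),(305,240)),'sqb':((400,241),(345,266)),'ra':((168,216),(231,168)),'rb':((181,177),(263,161)),'rc':((221,185),(275,176)),'rd':((209,226),(242,183))}.items():
    X,e=tri([(F["top"],u),(F["side"],v)]);print(n,X.round(3),np.round(e,1),atz(F["top"],u,.018).round(4),atz(F["side"],v,.018).round(4))
E
```

```text
a tri [ 0.477 -0.319  0.029] [0.  0.1]
  fit None [ 0.4779 -0.3173 -0.0016] 91.5
  fit 0.0 [ 0.4773 -0.3175] 93.3
b tri [ 0.613 -0.179  0.028] [0.1 0.1]
  fit None [ 6.117e-01 -1.756e-01  1.000e-04] 108.3
  fit 0.0 [ 0.6117 -0.1755] 108.2
c tri [ 0.618 -0.084  0.027] [0.1 0.1]
  fit None [ 6.172e-01 -8.190e-02 -1.000e-04] 93.9
  fit 0.0 [ 0.6175 -0.082 ] 93.8
d tri [ 0.59  -0.33   0.029] [0.1 0.1]
  fit None [ 5.912e-01 -3.275e-01 -5.000e-04] 117.1
  fit 0.0 [ 0.5908 -0.3277] 118.1
sqa [ 0.486 -0.079  0.028] [0.7 0.8] [ 0.4885 -0.0801  0.018 ] [ 0.4925 -0.0676  0.018 ]
sqb [ 0.493 -0.181  0.032] [1.2 1.5] [ 0.4969 -0.185   0.018 ] [ 0.5016 -0.169   0.018 ]
ra [0.531 0.289 0.013] [0.6 0.5] [0.5288 0.2881 0.018 ] [0.5273 0.2794 0.018 ]
rb [0.614 0.271 0.012] [0.7 0.5] [0.6118 0.2702 0.018 ] [0.6102 0.2612 0.018 ]
rc [0.599 0.189 0.009] [0.7 0.6] [0.5982 0.1859 0.018 ] [0.5891 0.1752 0.018 ]
rd [0.513 0.204 0.014] [0.4 0.4] [0.5116 0.2029 0.018 ] [0.5103 0.1962 0.018 ]
```

View pics/crop.png

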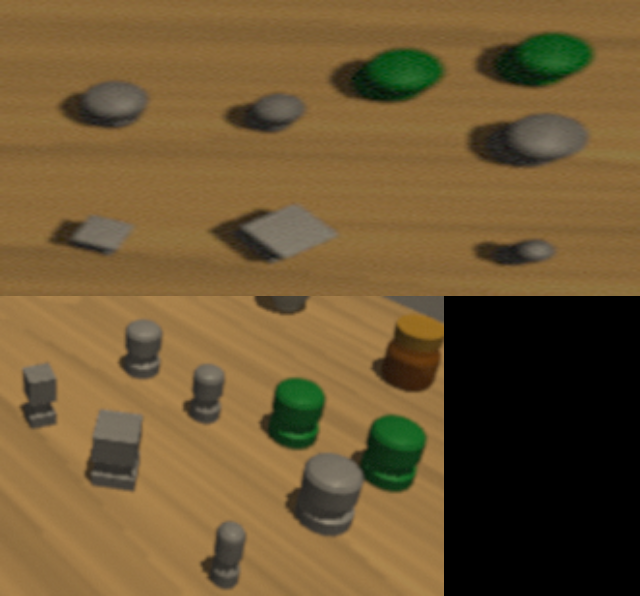

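View pics/grey.png

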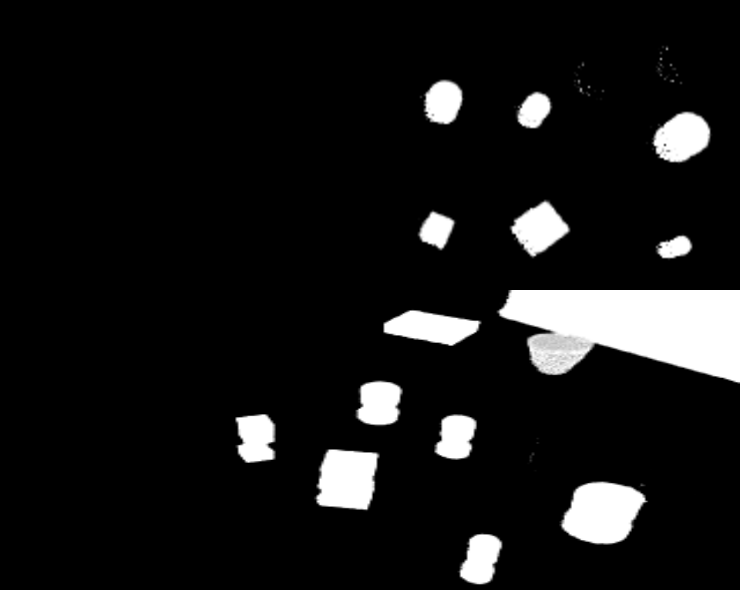

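All four chosen stakes are round and grey, sized a<b<c<d, and the fit with z left free puts their feet at about 0. Next I'll refine the rings with a fit to the tray's layout, and check how well the two cameras agree.

```bash
python3 - <<'E'
from cell import r
from h import *
F={n:r.grab_frame(n) for n in("top","side")}
import itertools
Rr={'a':(.019,.024),'b':(.023,.028),'c':(.027,.032),'d':(.031,.036)}
# corners: order a(-,+)...
lay={'a':(-1,1),'b':(1,1),'c':(1,-1),'d':(-1,-1)}
B={n:cv2.GaussianBlur(F[n]["pixels"].astype(np.float32)[:,:,1],(0,0),.7) for n in F}
def sample(n,P):
    uv=proj(F[n],P).astype(np.float32); return cv2.remap(B[n],uv[:,:1],uv[:,1:],1).mean()
def cost(p,names,z=None):
    x,y,a=p[:3]; z=p[3] if z is None else z; c=0
    for k,(i,j) in lay.items():
        cx=x+.043*(i*np.cos(a)-j*np.sin(a)); cy=y+.043*(i*np.sin(a)+j*np.cos(a))
        for n in names:
            q=lambda rr,zz:sample(n,np.c_[cx+rr*ci[:,0],cy+rr*ci[:,1],0*t+zz])
            m=np.mean(Rr[k]); c-=q(m,z)-.5*q(m-.0065,z)-.5*q(m+.0065,z)
    return c
best={}
for nm,z in((("top","side"),None),(("top","side"),.018),(("top",),.018),(("side",),.018)):
    bq=None
    for dx,dy in itertools.product((-.006,0,.006),(-.008,0,.008)):
        p0=[.563+dx,.235+dy,-.2]+([.018] if z is None else [])
        s=np.array([p0]+[np.array(p0)+d for d in np.diag([.004,.004,.05,.006][:len(p0)])])
        q=minimize(cost,p0,args=(nm,z),method="Nelder-Mead",options=dict(initial_simplex=s,xatol=1e-4,fatol=1e-2))
        if bq is None or q.fun<bq.fun:bq=q
    print(nm,z,bq.x.round(4),round(bq.fun,1)); best[nm,z]=bq.x
x,y,a=best[("top","side"),.018]
C={}
for k,(i,j) in lay.items():
    C[k]=(x+.043*(i*np.cos(a)-j*np.sin(a)),y+.043*(i*np.sin(a)+j*np.cos(a))); print(k,np.round(C[k],4))
fit={'a':(.4773,-.3175,.011,.007),'b':(.6117,-.1755,.015,.01),'c':(.6175,-.082,.019,.0125),'d':(.5908,-.3277,.023,.015)}
G={n:grey(F[n]) for n in F}
for k,(X,Y,R,W) in fit.items():
    for n in F:
        u,v=proj(F[n],[X,Y,.028])[0].astype(int)
        sl=np.s_[v-26:v+26,u-22:u+22]
        def c1(p): return ((model(F[n],p[0],p[1],0,R,W,(400,640))[sl]-G[n][sl])**2).sum()
        q=minimize(c1,[X,Y],method="Nelder-Mead",options=dict(xatol=2e-4,fatol=.1,maxiter=60)); print(k,n,q.x.round(4),round(q.fun,1))
out=[]
for n,(r0,r1,c0,c1) in {"top":(130,275,130,500),"side":(140,345,195,515)}.items():
    im=cv2.resize(F[n]["pixels"],None,fx=2,fy=2,interpolation=2)[:,:,::-1].copy()
    dr=lambda P:cv2.polylines(im,[((proj(F[n],P)+.5)*2).astype(np.int32)],True,(0,0,255),1)
    for k in C:
        for rr in Rr[k]: dr(np.c_[C[k][0]+rr*ci[:,0],C[k][1]+rr*ci[:,1],0*t+.018])
    for X,Y,R,W in fit.values():
        for z in(0,.048): dr(np.c_[X+R*ci[:,0],Y+R*ci[:,1],0*t+z])
    out.append(im[2*r0:2*r1,2*c0:2*c1][:, :640 if n=="side" else 740][:300])
out[1]=cv2.copyMakeBorder(out[1],0,0,0,740-out[1].shape[1],0)
cv2.imwrite("pics/ov.png",np.vstack(out))
E
```

```text
('top', 'side') None [ 0.5645  0.2387 -0.1987  0.016 ] -125.3
('top', 'side') 0.018 [ 0.5638  0.2376 -0.2003] -118.0
('top',) 0.018 [ 0.564   0.2382 -0.1983] -69.7
('side',) 0.018 [ 0.5628  0.2353 -0.2004] -55.7
a [0.5302 0.2883]
b [0.6145 0.2711]
c [0.5974 0.1869]
d [0.5131 0.204 ]
a top [ 0.477  -0.3176] 39.5
a side [ 0.4773 -0.3175] 54.1
b top [ 0.611 -0.175] 40.6
b side [ 0.6121 -0.1755] 52.1
c top [ 0.616  -0.0819] 43.6
c side [ 0.6175 -0.082 ] 45.7
d top [ 0.589  -0.3265] 57.1
d side [ 0.5909 -0.3276] 52.5
```

View pics/ov.png

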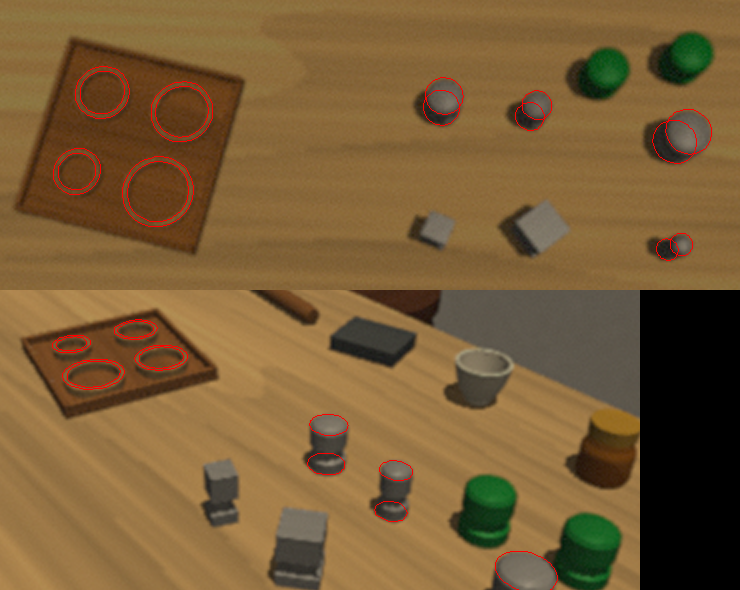

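The overlay matches in both views. Ring tops come out at about 16–18 mm, stake feet at about 0, and the two cameras agree within 2 mm.

I'll turn the tool so that tool x = +y, y = +x and z = down, keeping it high.

Request:
{"method": "drive_tool", "body": {
  "deltas": [
    [0, 0, 6, 0, 0, 10.5, 60],
    [0, 0, 6, 0, 0, 10.5, 60],
    [0, 0, 6, 0, 0, 10.5, 60],
    [0, 0, 6, 0, 0, 10.5, 60],
    [0, 0, 6, 0, 0, 10.5, 60],
    [0, 0, 6, 0, 0, 10.5, 60],
    [0, 0, 6, 0, 0, 10.5, 60],
    [0, 0, 0, 0, 0, 0.2, 60],
    [0, 0, 0, 0, 0, 0, 60]
  ],
  "newtons": 40
}}

```text
clock: 1.42
eef_pos: [0.1825, 0.624, 0.1636]
tool_rot: [[-0.003, 1.0, -0.0], [1.0, 0.003, 0.0], [0.0, -0.0, -1.0]]
force: [0.2, 0.5, -0.5]
finger_gap: 0.0719
grip_force: 0.0
```

Request:
{"method": "drive_tool", "body": {
  "deltas": [
    [-39.2, 24.1, 0, 0, 0, 0, 80],
    [-39.2, 24.1, 0, 0, 0, 0, 80],
    [-39.2, 24.1, 0, 0, 0, 0, 80],
    [-39.2, 24.1, 0, 0, 0, 0, 80],
    [-39.2, 24.1, 0, 0, 0, 0, 80],
    [-39.2, 24.1, 0, 0, 0, 0, 80],
    [-39.2, 24.1, 0, 0, 0, 0, 80],
    [-39.2, 24.1, 0, 0, 0, 0, 80],
    [-39.2, 24.1, 0, 0, 0, 0, 80],
    [-39.2, 24.1, 0, 0, 0, 0, 80],
    [-39.2, 24.1, 0, 0, 0, 0, 80],
    [-39.2, 24.1, 0, 0, 0, 0, 80],
    [-39.2, 24.1, 0, 0, 0, 0, 80],
    [-39.2, 24.1, 0, 0, 0, 0, 80],
    [-39.2, 24.1, 0, 0, 0, 0, 80],
    [-39.2, 24.1, 0, 0, 0, 0, 80],
    [-39.2, 24.1, 0, 0, 0, 0, 80],
    [-39.2, 24.1, 0, 0, 0, 0, 80],
    [0, 0, 0, 0, 0, 0, 80]
  ]
}}

```text
clock: 3.8
eef_pos: [0.6175, -0.0871, 0.164]
tool_rot: [[0.004, 1.0, 0.002], [1.0, -0.004, -0.003], [-0.003, 0.002, -1.0]]
force: [0.0, 0.7, -0.1]
finger_gap: 0.0645
grip_force: 0.0
```

Request:
{"method": "drive_tool", "body": {
  "deltas": [
    [0, 0, 30, 0, 0, 0, 80],
    [0, 0, 30, 0, 0, 0, 80],
    [0, 0, 0, 0, 0, 0, 80],
    [0, 0, 0, 0, 0, 0, 80]
  ]
}}

```text
clock: 4.3
eef_pos: [0.6168, -0.0815, 0.1046]
tool_rot: [[-0.001, 1.0, 0.001], [1.0, 0.001, 0.0], [0.0, 0.001, -1.0]]
force: [-0.8, -0.2, 0.2]
finger_gap: 0.0649
grip_force: 0.0
```

```bash
python3 - <<'E'
from cell import r
import cv2,numpy as np
o=r.get_obs();print(o["eef_pos"],o["joint_pos"],o["force"])
A=r.grab_frame("top")["pixels"][100:260,280:440];B=r.grab_frame("side")["pixels"][110:270,280:440]
cv2.imwrite("pics/c1.png",cv2.resize(np.hstack([A,B]),(800,400))[:,:,::-1])
E
```

```text
[ 0.61678691 -0.08147308  0.10460961] [ -5.3211099   41.59767239  17.03504758  97.34721287 -16.46130807
  43.44183161  19.73049381] [-0.78536038 -0.19668457  0.17557125]
```

View pics/c1.png

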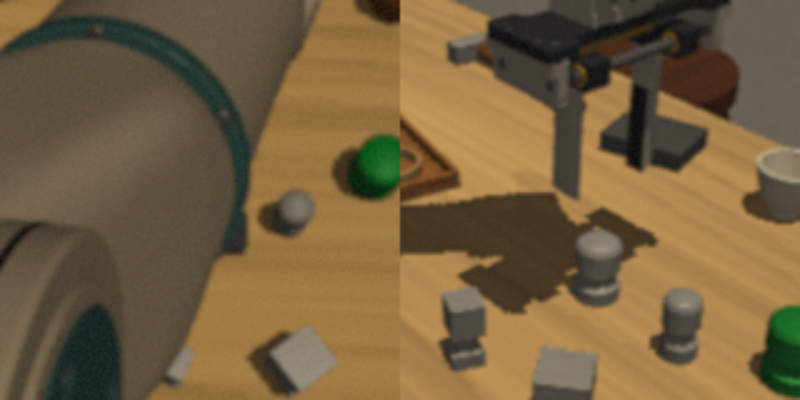

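In the right half (side view) the stake at about (597,262) sits between and below the open fingers at (567,190) and (640,160). The arm has settled on the commanded pose, so I'll descend and grip.

Request:
{"method": "drive_tool", "body": {
  "deltas": [
    [0, 0, 25, 0, 0, 0, 80],
    [0, 0, 25, 0, 0, 0, 80],
    [0, 0, 20, 0, 0, 0, 80],
    [0, 0, 15, 0, 0, 0, 80],
    [0, 0, 0, 0, 0, 0, 80],
    [0, 0, 0, 0, 0, 0, 120],
    [0, 0, 0, 0, 0, 0, 145],
    [0, 0, 0, 0, 0, 0, 170],
    [0, 0, 0, 0, 0, 0, 190],
    [0, 0, 0, 0, 0, 0, 190]
  ],
  "newtons": 40
}}

```text
clock: 5.65
eef_pos: [0.6162, -0.0819, 0.019]
tool_rot: [[0.0, 1.0, 0.0], [1.0, -0.0, 0.0], [0.0, 0.0, -1.0]]
force: [-1.5, 0.3, 5.0]
finger_gap: 0.0366
grip_force: 40.0
```

Request:
{"method": "drive_tool", "body": {
  "deltas": [
    [0, 0, -20, 0, 0, 0, 190],
    [0, 0, -35, 0, 0, 0, 190],
    [0, 0, -40, 0, 0, 0, 190],
    [0, 0, -35, 0, 0, 0, 190],
    [20, -2, 0, 0, 0, 0, 190],
    [33, -2.5, 0, 0, 0, 0, 190],
    [33, -2.5, 0, 0, 0, 0, 190],
    [33, -2.5, 0, 0, 0, 0, 190],
    [33, -2.5, 0, 0, 0, 0, 190],
    [33, -2, 0, 0, 0, 0, 190],
    [33, -2, 0, 0, 0, 0, 190],
    [33, -2, 0, 0, 0, 0, 190],
    [18, -1, 0, 0, 0, 0, 190],
    [0, 0, 0, 0, 0, 0, 190],
    [0, 0, 30, 0, 0, 0, 190],
    [0, 0, 30, 0, 0, 0, 190],
    [0, 0, 0, 0, 0, 0, 190],
    [0, 0, 0, 0, 0, 0, 190]
  ]
}}

```text
clock: 7.9
eef_pos: [0.5982, 0.1859, 0.0894]
tool_rot: [[0.002, 1.0, 0.001], [1.0, -0.002, -0.0], [-0.0, 0.001, -1.0]]
force: [0.3, 0.2, -4.4]
finger_gap: 0.0369
grip_force: 40.0
```

```bash
python3 - <<'E'
from cell import r
import cv2,numpy as np
A=r.grab_frame("top")["pixels"][130:290,130:290];B=r.grab_frame("side")["pixels"][80:240,170:330]
cv2.imwrite("pics/c2.png",cv2.resize(np.hstack([A,B]),(800,400))[:,:,::-1])
E
```

```text
(no output)
```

View pics/c2.png

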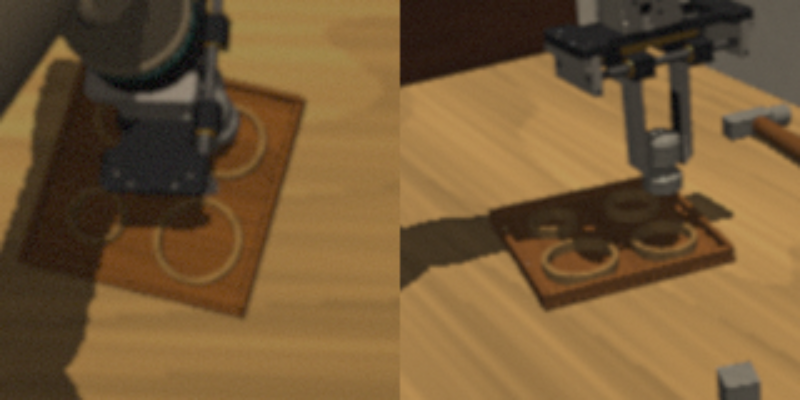

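The stake hangs upright at about (663,165) in the side half, above ring c at (665,238). I'll lower it and release.

Request:
{"method": "drive_tool", "body": {
  "deltas": [
    [0, 1, 25, 0, 0, 0, 190],
    [0, 0, 20, 0, 0, 0, 190],
    [0, 0, 12, 0, 0, 0, 190],
    [0, 0, 6, 0, 0, 0, 190],
    [0, 0, 0, 0, 0, 0, 190],
    [0, 0, 0, 0, 0, 0, 190]
  ]
}}

```text
clock: 8.75
eef_pos: [0.5988, 0.1872, 0.0259]
tool_rot: [[0.0, 1.0, 0.001], [1.0, -0.0, 0.0], [0.0, 0.001, -1.0]]
force: [-0.3, -0.7, -4.8]
finger_gap: 0.0367
grip_force: 40.0
```

Request:
{"method": "drive_tool", "body": {
  "deltas": [
    [0, 0, 0.5, 0, 0, 0, 150],
    [0, 0, 0, 0, 0, 0, 110],
    [0, 0, 0, 0, 0, 0, 105],
    [0, 0, 0, 0, 0, 0, 105],
    [0, 0, -30, 0, 0, 0, 105],
    [0, 0, -45, 0, 0, 0, 105],
    [0, 0, -45, 0, 0, 0, 105],
    [-37, 1, 0, 0, 0, 0, 105],
    [-37, 1, 0, 0, 0, 0, 105],
    [-37, 1.5, 0, 0, 0, 0, 105],
    [-37, 1.5, 0, 0, 0, 0, 105],
    [-37, 1.5, 0, 0, 0, 0, 105],
    [-37, 1.5, 0, 0, 0, 0, 105],
    [-37, 1.5, 0, 0, 0, 0, 105],
    [-37, 1.5, 0, 0, 0, 0, 105],
    [-37, 1.5, 0, 0, 0, 0, 105],
    [-29, 0, 0, 0, 0, 0, 105],
    [0, 0, 30, 0, 0, 0, 105],
    [0, 0, 20, 0, 0, 0, 105],
    [0, 0, 0, 0, 0, 0, 105]
  ]
}}

```text
clock: 11.25
eef_pos: [0.6093, -0.1745, 0.0935]
tool_rot: [[0.001, 1.0, -0.003], [1.0, -0.001, 0.001], [0.001, -0.003, -1.0]]
force: [0.0, -0.7, 0.0]
finger_gap: 0.0554
grip_force: 0.0
```

Request:
{"method": "drive_tool", "body": {
  "deltas": [
    [0, 0, 0, 0, 0, 0, 105]
  ]
}}

```text
clock: 11.38
eef_pos: [0.6112, -0.1751, 0.0957]
tool_rot: [[0.0, 1.0, 0.001], [1.0, -0.0, -0.0], [-0.0, 0.001, -1.0]]
force: [0.6, 0.9, 0.6]
finger_gap: 0.0555
grip_force: 0.0
```

```bash
python3 - <<'E'
from cell import r
import cv2,numpy as np
A=r.grab_frame("side")["pixels"][100:260,180:340];B=r.grab_frame("side")["pixels"][130:290,310:470]
cv2.imwrite("pics/c3.png",cv2.resize(np.hstack([A,B]),(800,400))[:,:,::-1])
E
```

```text
(no output)
```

View pics/c3.png

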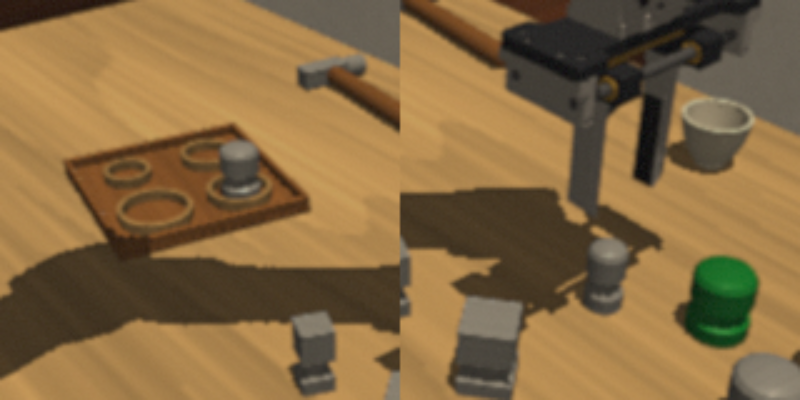

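Stake c stands centred in its ring at about (240,170), and stake b at (607,275) is under the fingers. I'll grasp b.

Request:
{"method": "drive_tool", "body": {
  "deltas": [
    [0, 0, 25, 0, 0, 0, 105],
    [0, 0, 25, 0, 0, 0, 105],
    [0, 0, 16, 0, 0, 0, 105],
    [0, 0, 10, 0, 0, 0, 105],
    [0, 0, 0, 0, 0, 0, 105],
    [0, 0, 0, 0, 0, 0, 140],
    [0, 0, 0, 0, 0, 0, 165],
    [0, 0, 0, 0, 0, 0, 190],
    [0, 0, 0, 0, 0, 0, 210],
    [0, 0, 0, 0, 0, 0, 210]
  ]
}}

```text
clock: 12.72
eef_pos: [0.611, -0.175, 0.0195]
tool_rot: [[0.0, 1.0, 0.001], [1.0, -0.0, -0.0], [-0.0, 0.001, -1.0]]
force: [0.5, 0.7, 3.9]
finger_gap: 0.0291
grip_force: 40.0
```

Request:
{"method": "drive_tool", "body": {
  "deltas": [
    [0, 0, -20, 0, 0, 0, 210],
    [0, 0, -35, 0, 0, 0, 210],
    [0, 0, -40, 0, 0, 0, 210],
    [0, 0, -30, 0, 0, 0, 210],
    [20, 0.5, 0, 0, 0, 0, 210],
    [34, 0.5, 0, 0, 0, 0, 210],
    [34, 0.5, 0, 0, 0, 0, 210],
    [34, 0.5, 0, 0, 0, 0, 210],
    [34, 0.5, 0, 0, 0, 0, 210],
    [34, 0.5, 0, 0, 0, 0, 210],
    [34, 0.5, 0, 0, 0, 0, 210],
    [34, 0, 0, 0, 0, 0, 210],
    [34, 0, 0, 0, 0, 0, 210],
    [34, 0, 0, 0, 0, 0, 210],
    [34, 0, 0, 0, 0, 0, 210],
    [34, 0, 0, 0, 0, 0, 210],
    [34, 0, 0, 0, 0, 0, 210],
    [18, 0, 0, 0, 0, 0, 210],
    [0, 0, 0, 0, 0, 0, 210],
    [0, 0, 0, 0, 0, 0, 210]
  ]
}}

```text
clock: 15.22
eef_pos: [0.6142, 0.2689, 0.1436]
tool_rot: [[0.002, 1.0, -0.001], [1.0, -0.002, -0.002], [-0.002, -0.001, -1.0]]
force: [-0.0, -1.2, -1.8]
finger_gap: 0.0288
grip_force: 40.0
```

Request:
{"method": "drive_tool", "body": {
  "deltas": [
    [0, 0, 30, 0, 0, 0, 210],
    [0, 0, 35, 0, 0, 0, 210],
    [0, 0, 25, 0, 0, 0, 210],
    [0, 0, 17, 0, 0, 0, 210],
    [0, 0, 11, 0, 0, 0, 210],
    [0, 0, 0, 0, 0, 0, 210],
    [0, 0, 0, 0, 0, 0, 210]
  ]
}}

```text
clock: 16.1
eef_pos: [0.6149, 0.2712, 0.0267]
tool_rot: [[0.0, 1.0, 0.001], [1.0, -0.0, 0.0], [0.0, 0.001, -1.0]]
force: [-0.2, -0.7, -2.2]
finger_gap: 0.0293
grip_force: 40.0
```

Request:
{"method": "drive_tool", "body": {
  "deltas": [
    [0, 0, 1, 0, 0, 0, 180],
    [0, 0, 0, 0, 0, 0, 140],
    [0, 0, 0, 0, 0, 0, 115],
    [0, 0, 0, 0, 0, 0, 115],
    [0, 0, -30, 0, 0, 0, 115],
    [0, 0, -45, 0, 0, 0, 115],
    [0, 0, -45, 0, 0, 0, 115],
    [-46, -2, 0, 0, 0, 0, 87],
    [-46, -2, 0, 0, 0, 0, 87],
    [-46, -2, 0, 0, 0, 0, 87],
    [-46, -2, 0, 0, 0, 0, 87],
    [-46, -2, 0, 0, 0, 0, 87],
    [-46, -2, 0, 0, 0, 0, 87],
    [-46, -2, 0, 0, 0, 0, 87],
    [-46, -2, 0, 0, 0, 0, 87],
    [-46, -2, 0, 0, 0, 0, 87],
    [-46, -2, 0, 0, 0, 0, 87],
    [-46, -2, 0, 0, 0, 0, 87],
    [-46, -2, 0, 0, 0, 0, 87],
    [-46, -1, 0, 0, 0, 0, 87]
  ]
}}

```text
clock: 18.6
eef_pos: [0.5889, -0.3284, 0.1452]
tool_rot: [[0.0, 1.0, 0.0], [1.0, -0.0, 0.0], [0.0, 0.0, -1.0]]
force: [0.3, 0.1, -0.1]
finger_gap: 0.0618
grip_force: 0.0
```

Request:
{"method": "drive_tool", "body": {
  "deltas": [
    [0, 0, 30, 0, 0, 0, 87],
    [0, 0, 20, 0, 0, 0, 87],
    [0, 0, 0, 0, 0, 0, 87],
    [0, 0, 0, 0, 0, 0, 87]
  ]
}}

```text
clock: 19.1
eef_pos: [0.5899, -0.3263, 0.0956]
tool_rot: [[-0.001, 1.0, 0.001], [1.0, 0.001, -0.0], [-0.0, 0.001, -1.0]]
force: [-0.1, 0.1, 0.4]
finger_gap: 0.0625
grip_force: 0.0
```

```bash
python3 - <<'E'
from cell import r
import cv2,numpy as np
A=r.grab_frame("side")["pixels"][100:260,180:340];B=r.grab_frame("side")["pixels"][180:340,370:530]
cv2.imwrite("pics/c4.png",cv2.resize(np.hstack([A,B]),(800,400))[:,:,::-1])
E
```

```text
(no output)
```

View pics/c4.png

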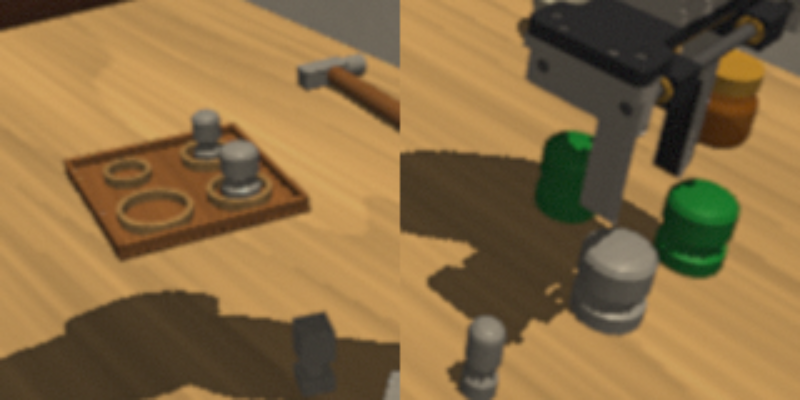

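Stake b stands in its ring at about (207,135). Stake d at (615,275) lies under the gripper, and both greens are clear of the fingers. I'll descend onto d.

Request:
{"method": "drive_tool", "body": {
  "deltas": [
    [0, 0, 25, 0, 0, 0, 87],
    [0, 0, 25, 0, 0, 0, 87],
    [0, 0, 16, 0, 0, 0, 87],
    [0, 0, 10, 0, 0, 0, 87],
    [0, 0, 0, 0, 0, 0, 87],
    [0, 0, 0, 0, 0, 0, 110],
    [0, 0, 0, 0, 0, 0, 130],
    [0, 0, 0, 0, 0, 0, 160],
    [0, 0, 0, 0, 0, 0, 170],
    [0, 0, 0, 0, 0, 0, 170]
  ],
  "newtons": 50
}}

```text
clock: 20.45
eef_pos: [0.589, -0.3272, 0.0197]
tool_rot: [[0.0, 1.0, 0.0], [1.0, -0.0, -0.0], [-0.0, 0.0, -1.0]]
force: [-1.3, 0.5, 5.7]
finger_gap: 0.0448
grip_force: 50.0
```

Request:
{"method": "drive_tool", "body": {
  "deltas": [
    [0, 0, -15, 0, 0, 0, 170],
    [0, 0, -35, 0, 0, 0, 170],
    [0, 0, -45, 0, 0, 0, 170],
    [0, 0, -30, 0, 0, 0, 170],
    [18, -4.7, 0, 0, 0, 0, 170],
    [35, -4.7, 0, 0, 0, 0, 170],
    [35, -4.7, 0, 0, 0, 0, 170],
    [35, -4.7, 0, 0, 0, 0, 170],
    [35, -4.7, 0, 0, 0, 0, 170],
    [35, -4.7, 0, 0, 0, 0, 170],
    [35, -4.7, 0, 0, 0, 0, 170],
    [35, -4.7, 0, 0, 0, 0, 170],
    [35, -4.7, 0, 0, 0, 0, 170],
    [35, -4.7, 0, 0, 0, 0, 170],
    [35, -4.7, 0, 0, 0, 0, 170],
    [35, -4.7, 0, 0, 0, 0, 170],
    [35, -4.7, 0, 0, 0, 0, 170],
    [35, -4.7, 0, 0, 0, 0, 170],
    [35, -4.7, 0, 0, 0, 0, 170],
    [23, -5, 0, 0, 0, 0, 170]
  ]
}}

```text
clock: 22.95
eef_pos: [0.5127, 0.2066, 0.1438]
tool_rot: [[-0.002, 1.0, -0.001], [1.0, 0.002, 0.001], [0.001, -0.001, -1.0]]
force: [-0.6, -1.0, -6.3]
finger_gap: 0.0451
grip_force: 50.0
```

Request:
{"method": "drive_tool", "body": {
  "deltas": [
    [0, 0, 0, 0, 0, 0, 170],
    [0, 0, 30, 0, 0, 0, 170],
    [0, 0, 30, 0, 0, 0, 170],
    [0, 0, 0, 0, 0, 0, 170],
    [0, 0, 0, 0, 0, 0, 170]
  ]
}}

```text
clock: 23.58
eef_pos: [0.5146, 0.2036, 0.0848]
tool_rot: [[0.001, 1.0, 0.001], [1.0, -0.001, 0.0], [0.0, 0.001, -1.0]]
force: [0.6, 0.2, -6.1]
finger_gap: 0.0446
grip_force: 50.0
```

Request:
{"method": "drive_tool", "body": {
  "deltas": [
    [0, -1, 22, 0, 0, 0, 170],
    [0, 0, 18, 0, 0, 0, 170],
    [0, 0, 12, 0, 0, 0, 170],
    [0, 0, 6, 0, 0, 0, 170],
    [0, 0, 0, 0, 0, 0, 170],
    [0, 0, 0.5, 0, 0, 0, 170],
    [0, 0, 0, 0, 0, 0, 140],
    [0, 0, 0, 0, 0, 0, 105],
    [0, 0, 0, 0, 0, 0, 95],
    [0, 0, 0, 0, 0, 0, 95],
    [0, 0, -30, 0, 0, 0, 95],
    [0, 0, -45, 0, 0, 0, 95],
    [0, 0, -45, 0, 0, 0, 95],
    [0, 0, 0, 0, 0, 0, 95]
  ]
}}

```text
clock: 25.32
eef_pos: [0.5154, 0.205, 0.1489]
tool_rot: [[0.0, 1.0, 0.007], [1.0, -0.0, 0.003], [0.003, 0.007, -1.0]]
force: [-0.9, 0.9, -0.4]
finger_gap: 0.0591
grip_force: 0.0
```

Request:
{"method": "drive_tool", "body": {
  "deltas": [
    [-43.4, -3, 0, 0, 0, 0, 130],
    [-43.4, -3, 0, 0, 0, 0, 130],
    [-43.4, -3, 0, 0, 0, 0, 130],
    [-43.4, -3, 0, 0, 0, 0, 130],
    [-43.4, -3, 0, 0, 0, 0, 130],
    [-43.4, -3, 0, 0, 0, 0, 130],
    [-43.4, -3, 0, 0, 0, 0, 130],
    [-43.4, -3, 0, 0, 0, 0, 130],
    [-43.4, -3, 0, 0, 0, 0, 130],
    [-43.4, -3, 0, 0, 0, 0, 130],
    [-43.4, -3, 0, 0, 0, 0, 130],
    [-43.4, -3, 0, 0, 0, 0, 130],
    [0, 0, 0, 0, 0, 0, 130],
    [0, 0, 30, 0, 0, 0, 130],
    [0, 0, 20, 0, 0, 0, 130],
    [0, 0, 0, 0, 0, 0, 130],
    [0, 0, 0, 0, 0, 0, 130]
  ]
}}

```text
clock: 27.45
eef_pos: [0.4769, -0.3161, 0.0957]
tool_rot: [[-0.0, 1.0, 0.0], [1.0, 0.0, 0.0], [0.0, 0.0, -1.0]]
force: [0.6, 0.3, 0.3]
finger_gap: 0.0462
grip_force: 0.0
```

```bash
python3 - <<'E'
from cell import r
import cv2,numpy as np
A=r.grab_frame("side")["pixels"][100:260,180:340];B=r.grab_frame("side")["pixels"][220:380,330:490]
cv2.imwrite("pics/c5.png",cv2.resize(np.hstack([A,B]),(800,400))[:,:,::-1])
E
```

```text
(no output)
```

View pics/c5.png

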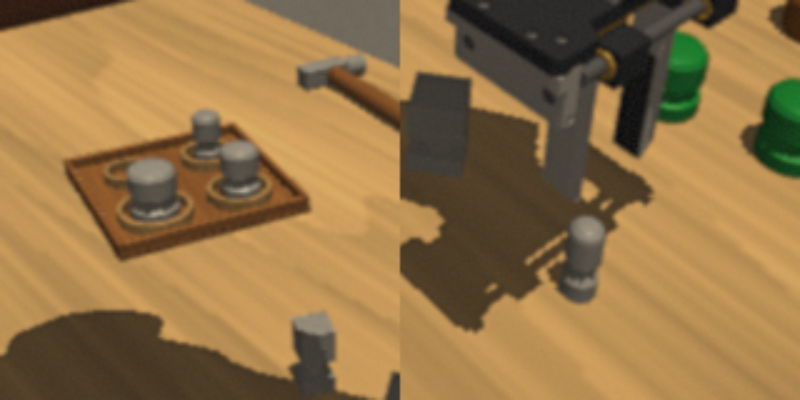

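Stake d stands in its ring at about (153,190). Stake a at (583,258) is under the fingers, so I'll grasp it.

Request:
{"method": "drive_tool", "body": {
  "deltas": [
    [-1, 0, 25, 0, 0, 0, 130],
    [0, 0, 25, 0, 0, 0, 130],
    [0, 0, 16, 0, 0, 0, 130],
    [0, 0, 10, 0, 0, 0, 130],
    [0, 0, 0, 0, 0, 0, 130],
    [0, 0, 0, 0, 0, 0, 160],
    [0, 0, 0, 0, 0, 0, 185],
    [0, 0, 0, 0, 0, 0, 210],
    [0, 0, 0, 0, 0, 0, 230],
    [0, 0, 0, 0, 0, 0, 230]
  ],
  "newtons": 30
}}

```text
clock: 28.8
eef_pos: [0.4769, -0.3179, 0.0199]
tool_rot: [[0.0, 1.0, 0.001], [1.0, -0.0, -0.0], [-0.0, 0.001, -1.0]]
force: [-0.8, 0.8, 4.5]
finger_gap: 0.021
grip_force: 30.0
```

Request:
{"method": "drive_tool", "body": {
  "deltas": [
    [0, 0, -20, 0, 0, 0, 230],
    [0, 0, -35, 0, 0, 0, 230],
    [0, 0, -40, 0, 0, 0, 230],
    [0, 0, -30, 0, 0, 0, 230],
    [20, 3.3, 0, 0, 0, 0, 230],
    [39, 3.3, 0, 0, 0, 0, 230],
    [39, 3.3, 0, 0, 0, 0, 230],
    [39, 3.3, 0, 0, 0, 0, 230],
    [39, 3.3, 0, 0, 0, 0, 230],
    [39, 3.3, 0, 0, 0, 0, 230],
    [39, 3.3, 0, 0, 0, 0, 230],
    [39, 3.3, 0, 0, 0, 0, 230],
    [39, 3.3, 0, 0, 0, 0, 230],
    [39, 3.3, 0, 0, 0, 0, 230],
    [39, 3.3, 0, 0, 0, 0, 230],
    [39, 3.3, 0, 0, 0, 0, 230],
    [39, 3.3, 0, 0, 0, 0, 230],
    [39, 3.3, 0, 0, 0, 0, 230],
    [39, 3.3, 0, 0, 0, 0, 230],
    [39, 3.6, 0, 0, 0, 0, 230]
  ]
}}

```text
clock: 31.3
eef_pos: [0.5272, 0.2894, 0.1422]
tool_rot: [[-0.001, 1.0, -0.004], [1.0, 0.001, -0.001], [-0.001, -0.004, -1.0]]
force: [0.5, -0.2, -0.7]
finger_gap: 0.0211
grip_force: 30.0
```

Request:
{"method": "drive_tool", "body": {
  "deltas": [
    [40, 0, 0, 0, 0, 0, 230],
    [0, 0, 0, 0, 0, 0, 230],
    [0, 0, 30, 0, 0, 0, 230],
    [0, 0, 30, 0, 0, 0, 230],
    [0, 0, 0, 0, 0, 0, 230],
    [0, 0, 0, 0, 0, 0, 230]
  ]
}}

```text
clock: 32.05
eef_pos: [0.5298, 0.327, 0.0846]
tool_rot: [[0.001, 1.0, -0.0], [1.0, -0.001, -0.0], [-0.0, -0.0, -1.0]]
force: [1.2, 0.3, -1.3]
finger_gap: 0.0211
grip_force: 30.0
```

I miscounted: the first call already reached the ring, so the 40 mm step overshot it. The stake is still well clear above the tray, so I'll step back and check before lowering.

Request:
{"method": "drive_tool", "body": {
  "deltas": [
    [-20, 0, 0, 0, 0, 0, 230],
    [-18.5, 0, 0, 0, 0, 0, 230],
    [0, 0, 0, 0, 0, 0, 230],
    [0, 0, 0, 0, 0, 0, 230]
  ]
}}

```text
clock: 32.55
eef_pos: [0.5301, 0.289, 0.0849]
tool_rot: [[0.001, 1.0, 0.0], [1.0, -0.001, 0.001], [0.001, 0.0, -1.0]]
force: [-0.3, -0.6, -1.9]
finger_gap: 0.0209
grip_force: 30.0
```

Request:
{"method": "drive_tool", "body": {
  "deltas": [
    [-0.5, 0, 22, 0, 0, 0, 230],
    [0, 0, 18, 0, 0, 0, 230],
    [0, 0, 12, 0, 0, 0, 230],
    [0, 0, 5.5, 0, 0, 0, 230],
    [0, 0, 0, 0, 0, 0, 230],
    [0, 0, 0.5, 0, 0, 0, 230],
    [0, 0, 0, 0, 0, 0, 205],
    [0, 0, 0, 0, 0, 0, 170],
    [0, 0, 0, 0, 0, 0, 146],
    [0, 0, 0, 0, 0, 0, 146],
    [0, 0, -30, 0, 0, 0, 146],
    [0, 0, -45, 0, 0, 0, 146],
    [0, 0, -45, 0, 0, 0, 146],
    [0, 45, -10, 0, 0, 0, 146],
    [45, 0, 0, 0, 0, 0, 146],
    [45, 0, 0, 0, 0, 0, 146],
    [45, 0, 0, 0, 0, 0, 146],
    [45, 0, 0, 0, 0, 0, 146],
    [45, 0, 0, 0, 0, 0, 146],
    [0, 0, 0, 0, 0, 0, 146]
  ]
}}

```text
clock: 35.05
eef_pos: [0.5723, 0.5184, 0.1552]
tool_rot: [[-0.006, 1.0, -0.002], [1.0, 0.006, 0.002], [0.002, -0.002, -1.0]]
force: [0.0, -0.5, -0.1]
finger_gap: 0.04
grip_force: 0.0
```

```bash
python3 - <<'E'
from cell import r
from h import *
print(r.get_obs()["eef_pos"])
F={n:r.grab_frame(n) for n in("top","side")}
A=F["top"]["pixels"][130:290,130:290];B=F["side"]["pixels"][130:290,190:350]
cv2.imwrite("pics/c6.png",cv2.resize(np.hstack([A,B]),(800,400))[:,:,::-1])
C={'a':(.5302,.2883,.011,.007),'b':(.6145,.2711,.015,.01),'c':(.5974,.1869,.019,.0125),'d':(.5131,.204,.023,.015)}
G=grey(F["top"])
for k,(X,Y,R,W) in C.items():
    u,v=proj(F["top"],[X,Y,.04])[0].astype(int); sl=np.s_[v-20:v+20,u-20:u+20]
    q=minimize(lambda p:((model(F["top"],p[0],p[1],.006,R,W,(400,640))[sl]-G[sl])**2).sum(),[X,Y],method="Nelder-Mead",options=dict(xatol=2e-4,fatol=.1,maxiter=60)); print(k,(q.x-[X,Y]).round(4),round(q.fun))
E
```

```text
[0.57228194 0.51842578 0.15521689]
a [-0.0009  0.0005] 35
b [-0.0001 -0.0008] 40
c [0.0012 0.0001] 41
d [-0.0006  0.0003] 49
```

View pics/c6.png

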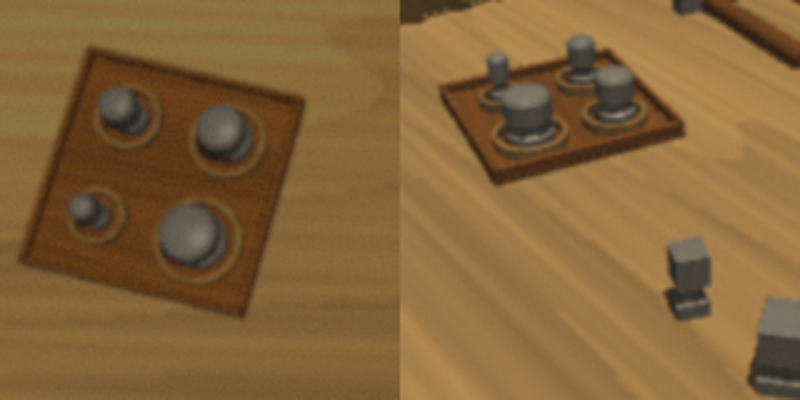

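All four stakes stand upright in their own rings, at about (88,213), (122,105), (222,130) and (190,235) in the top half, each within 2 mm of centre. The square stakes are still standing and the arm is clear, so I'll hand in.

```bash
python3 -c "
from cell import r
print(r.close_job())"
```

```text
the job is handed in; nothing more can be done
None
```

I handed the job in at about 35 s on the robot's clock: in my last pictures, all four round stakes stood upright in their own rings, within 2 mm of centre, and the square-headed stakes were standing untouched; the hand-in gave no verdict.

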